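# Clamp the inlet filter onto the vacuum port

### The job

Of the three filter canisters, put the one whose foot flange matches the port's flange onto the vacuum port, slid fully home under the lip of the fixed half of the clamp ring. Then swing the ring's other half shut around both flanges and swing the latch lever over until it snaps home, so that the joint stays clamped. Push gently (no hammering or forcing of the ring), and leave the other canisters and the things on the bench where they are.

Things in the scene. Friction and masses are not known exactly. Their poses are not given: they have to be found in the camera images.
- port: fixed vacuum port: grey base box (170 x 210 mm, 40 mm high) with an upright steel pipe stub and flat flange, 75 mm across, 8 mm thick, face 90 mm above the bench. Origin on the bench on the pipe axis, z up; 'port x, y' below are its own axes. Half of the clamp ring is fixed round its +x side, the other half swings.
- port_face (a point): centre of the port flange's upper face, on the pipe axis; axes as the port. Because of the fixed half's lip a canister cannot come straight down here: set its foot on the face 11 to 20 mm off towards port -x, then slide it towards +x until it meets the ring's wall (then it is within 1 mm of the axis)
- ring_fixed (a point): top of the fixed half of the ring, 42.75 mm to port +x of the pipe axis, 106.5 mm above the bench; axes as the port. Wall: radius 38.5 to 47 mm, 73.5 to 106.5 mm above the bench, 78 degrees to either side of +x. Upper lip: underside 100.5 mm above the bench, reaching in to radius 32 mm, 50 degrees to either side of +x
- clamp_hinge (a point): upright hinge axis of the swinging half of the ring, 56 mm to +y of the pipe axis, 90 mm above the bench; axes as the port
- clamp (a joint): angle of the swinging half (rad): 0 shut against a firm stop, grows to 1.5 as it opens, clockwise seen from above, out to port -x. Stays where it is left (friction 0.12 N m, about 1 N at the tab). Shut, it mirrors the fixed half, lip included; it pushes the canister in as it closes
- clamp_tab (a point): on the push face of the tab at the swinging half's free end, 76.5 mm above the bench, 22 mm to -x and 161 mm to -y of the hinge in its own axes (shut: as the port; they turn with it). Push along this point's +x to close. Tab: level bar 16 mm thick, 70 to 83 mm above the bench, its end 10 mm beyond this point; nothing under it down to 40 mm
- catch_post (a point): top of the upright catch post on the tab, 12 mm across, 83 to 101 mm above the bench; 16 mm to -x and 134 mm to -y of the hinge in the swinging half's axes. The latch pin hooks in front (-x) of it
- latch_pivot (a point): upright pivot axis of the latch lever, on the fixed half's ear, at 20 mm to +x and 78 mm to -y of the pipe axis; axes as the port, 109 mm above the bench
- latch (a joint): angle of the lever (rad): 0 home at a firm stop, grows to 2.1 as it opens, anticlockwise from above; stays where left. Home, it points from pivot to port -x, 8 degrees towards +y. Its sprung pin (10 mm across, 45 mm from pivot) must ride over the catch post: a few newtons at the handle from 0.3 rad on, then it snaps home. Only with the ring shut (within 0.02 rad); else it may strike the post
- latch_end (a point): middle of the lever's handle, 85 mm from the pivot, 97 mm above the bench. Handle: 64 to 100 mm from the pivot, 16 mm thick, 80 to 114 mm above the bench, nothing under it down to 40 mm; the lever's flat arm, 104 to 114 mm up, joins it to the pivot. Axes turn with the lever (home: as the port)
- filter_mid: canister whose foot flange is 75 mm across, like the port's: the right one. All three: upright metal tube 44 mm across, 100 mm high in all, foot flange 8 mm thick, 0.25 to 0.5 kg. Origin at the centre of the underside, z up
- filter_small: look-alike canister with a foot flange 57 mm across; origin at the centre of the underside
- filter_large: look-alike canister with a foot flange 93 mm across; origin at the centre of the underside
- hammer: bystander: hammer lying on the bench, 240 mm long, origin at its middle
- jar: bystander: glass jar with steel lid, 66 mm across, 90 mm high, origin under its centre
- bench_block: bystander: steel block 90 x 90 x 30 mm, origin under its centre
Things that resemble listed ones, but are neither listed nor needed, are in the scene too. Leave any purple or red look-alike of the filter_mid alone.

How it is judged:
By the outcome, as a careful person would: the job done as asked, in the order asked, and still so for the second after the job is handed in, with the robot touching nothing.
It also fails if it takes over 72 s, if anything falls off the work surface, if the arm or the gripper's body presses on something with over 40 N, if the wrist force passes 120 N, or if a joint passes its speed limit or range.

### The arm

A 6-joint arm with a two-finger parallel gripper is mounted at the origin on the work surface. World frame = base frame: x ahead of the robot, y to its left, z up, the work surface at z = 0. Lengths are in m, angles in degrees, forces in N, time in s.
With the tool pointing down it reaches from about 0.375 to 0.75 m from the base axis. Payload 9 kg.
Tool frame: the origin (TCP) lies where the fingers leave the gripper's body, on its centre line; the fingertips stand 73 mm ahead of it and the grasp point (between the pads) lies 54 mm ahead of it (robot.tip_reach is the distance from the TCP to the fingertips, in m); z points along the fingers, y is the line along which they close (so a half turn about z gives the same grasp; the last joint's range is limited). The gripper opens to 85 mm and grips with 20 to 120 N. Pads are 22 mm wide; open, the fingers measure 114 mm over their backs; the gripper's body (76 mm by 85 mm) begins 54 mm behind the grasp point. The pads swing forward as they close: fully open they stand 13 mm farther back than shut.
Start: joints at [-84.838, 5.964, 5.575, 89.605, 0, 77.527], TCP at [0.182, -0.572, 0.304] pointing down, gripper open.
Joint ranges: [-171.21, 171.21], [-48.23, 106.86], [-62.78, 66.21], [-105.2, 120.99], [-86.42, 89.51], [-180, 180]. Speed limits (degrees/s): [127.2, 127.2, 147.25, 180, 180, 180].

### API

Orientations are given as [roll, pitch, yaw] about the fixed x, y, z axes, in that order (R = Rz(yaw) Ry(pitch) Rx(roll)).
In Python, from plant import robot gives the robot as it stands. Calls block until the motion is done:
- robot.move_pose(position, orientation): joint-space move of the TCP to a pose.
- robot.line_to(position, vel=0.15, rotation=None, guard=None): straight line of the TCP; rotation=None keeps the orientation; vel is the mean speed in m/s. With guard (N) it stops when the force on the tool has changed by that much, and returns True; else False.
- robot.goto_joints(angles): joint-space move.
- robot.set_gripper(opening): finger opening in m; the grip force is fixed at half the most; returns when the fingers have stopped.
- robot.pause(seconds).
- robot.ik(position, orientation): joint angles nearest the present ones, or None.
- robot.observe(): the state.
- robot.grab_frame(name): name is "scene" or "side" or "wrist"; returns the picture (420x560x3 uint8, blue, green, red); there is no depth.
- robot.get_calibration(name): a dict with "vertical_fov" (degrees; the focal length in pixels is half the picture's height over the tangent of half this angle, whatever the lens; pixels are square), "cx", "cy" (the principal point, pixels), "rvec" (rotation vector, rad) and "tvec" (3), from world to camera coordinates, as OpenCV has them. Camera axes: x right, y down, z forward; pixel columns grow to the right and rows downward; lengths in m; the calibration is good to about 2 mm. A picture is of the moment at which its call begins: read the wrist's pose just before it. get_calibration takes no time and is no camera call; for the wrist camera it gives the pose at the moment of the call.
A pose or a line that the arm cannot do raises robot.IKError and nothing moves.
- robot.job_done(): hands the job in; it is judged then, once.
The state is a dict: "time": time; "q": joint angles; "qvel": joint speeds; "joint_torque": joint torques, N m; "tool_pos": TCP position; "tcp_rot": TCP orientation; "ft_force": force on the tool from outside, world axes, zero at the start; "torque": the same for the moment, N m; "gripper_width": finger opening in m; "gripper_force": force on a finger pad.
Only numpy, scipy, OpenCV 4.12 (cv2) and the standard library are available. Lean on these libraries where they do the work, as an engineer would, in place of code of your own. Each camera call takes 0.05 s, during which the arm holds its last target. There are 200 camera calls.

## Working session

There is one attempt and no reset: what is moved stays moved. The work goes in short steps, each a Python script; the robot and the scene stay as the last script left them, time stands still between calls to the robot, and variables do not carry over. Pictures are saved under pics/ and viewed, at most 12 in all, crops included, and the job is handed in when it is done.

```bash
mkdir -p pics; ls
python3 - <<'E'
from plant import robot
import cv2,numpy as np
a=robot.grab_frame("scene");b=robot.grab_frame("side")
cv2.imwrite("pics/scene0.png",a);cv2.imwrite("pics/side0.png",b)
for n in("scene","side","wrist"):print(n,robot.get_calibration(n))
print(robot.observe()["time"])
E
```

```text
pics
scene {'vertical_fov': 56.98336693952609, 'cx': 276.9648764392665, 'cy': 210.3545653552322, 'rvec': array([ 2.53246481,  0.63002457, -0.17997347]), 'tvec': array([-0.47732924, -0.15729484,  1.42128619])}
side {'vertical_fov': 46.06307246196837, 'cx': 285.3115002846497, 'cy': 208.74034417700148, 'rvec': array([ 0.46766936, -2.80143609,  1.01000748]), 'tvec': array([0.50581727, 0.18929677, 1.16562273])}
wrist {'vertical_fov': 59.14840736652557, 'cx': 284.859045167769, 'cy': 206.76924285121115, 'rvec': array([-2.35004855,  1.7188662 ,  0.23840886]), 'tvec': array([-0.59911247, -0.03493921,  0.37936798])}
0.1
```

View pics/scene0.png

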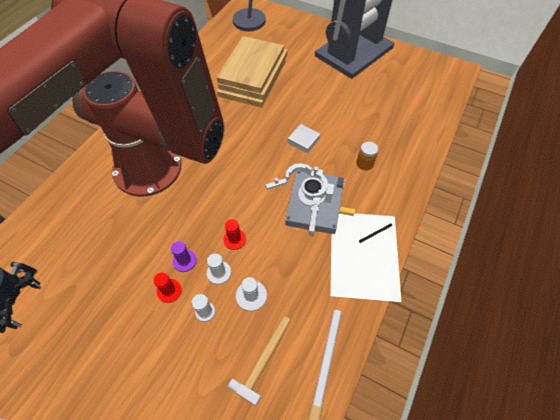

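View pics/side0.png

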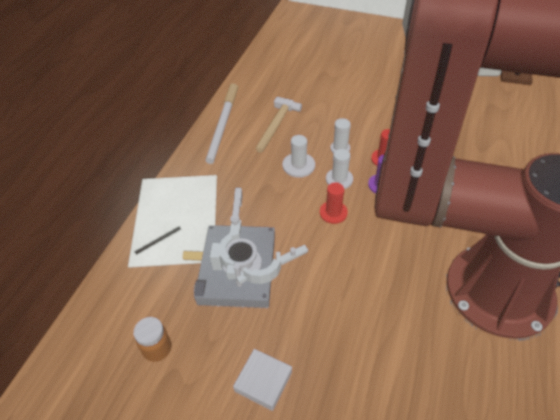

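Scene shows silver canisters at (217,268), (203,307), (251,292), red/purple look-alikes at (234,235), (167,288), (183,256), and the port at (313,187). In the side view the port is at (240,252), the silver ones at (341,170), (342,138), (298,158).

```bash
cat > h.py <<'E'
import cv2,numpy as np
def K(c):
    f=210/np.tan(np.radians(c["vertical_fov"]/2)); return np.array([[f,0,c["cx"]],[0,f,c["cy"]],[0,0,1]])
def ray(c,uv):
    R=cv2.Rodrigues(c["rvec"])[0]; o=-R.T@c["tvec"]
    d=R.T@np.linalg.inv(K(c))@[uv[0],uv[1],1]; return o,d/np.linalg.norm(d)
def onz(c,uv,z):
    o,d=ray(c,uv); return o+d*(z-o[2])/d[2]
def tri(c1,p1,c2,p2):
    (o1,d1),(o2,d2)=ray(c1,p1),ray(c2,p2)
    s=np.linalg.lstsq(np.c_[d1,-d2],o2-o1,rcond=None)[0]
    a,b=o1+s[0]*d1,o2+s[1]*d2; return (a+b)/2,np.linalg.norm(a-b)
def proj(c,p): return cv2.projectPoints(np.float64([p]),c["rvec"],c["tvec"],K(c),None)[0].ravel()
E
python3 - <<'E'
from plant import robot
from h import *
np.set_printoptions(precision=4,suppress=True)
a=cv2.imread("pics/scene0.png");b=cv2.imread("pics/side0.png")
s=robot.get_calibration("scene");d=robot.get_calibration("side")
for n,p,q in(("port",(313,187),(240,252)),("A",(216,258),(341,153)),("B",(201,299),(342,123)),("C",(249,282),(298,140))):
    print(n,*tri(s,p,d,q))
for uv in((218,272),(205,311),(252,294)): print(onz(s,uv,0))
g=lambda im,x,y:cv2.resize(im[y:y+100,x:x+133],(798,600),interpolation=cv2.INTER_CUBIC)
cv2.imwrite("pics/portcrop.png",g(a,245,148))
x=np.hstack([cv2.resize(a[215:325,150:280],(520,440),interpolation=2),cv2.resize(b[100:210,270:340+20],(280,440)[:2] if 0 else (280,342),interpolation=2) if 0 else np.zeros((440,1,3),np.uint8)])
cv2.imwrite("pics/cans.png",x)
E
```

```text
port [0.594  0.1507 0.0838] 0.0019050882619183326
A [ 0.4555 -0.2196  0.1036] 0.003862977827750172
B [ 0.4848 -0.3413  0.1012] 0.0030165822366590403
C [ 0.5789 -0.2363  0.101 ] 0.001964971781392366
[ 0.4509 -0.2238  0.    ]
[ 0.4832 -0.346   0.    ]
[ 0.5802 -0.2357  0.    ]
```

View pics/portcrop.png

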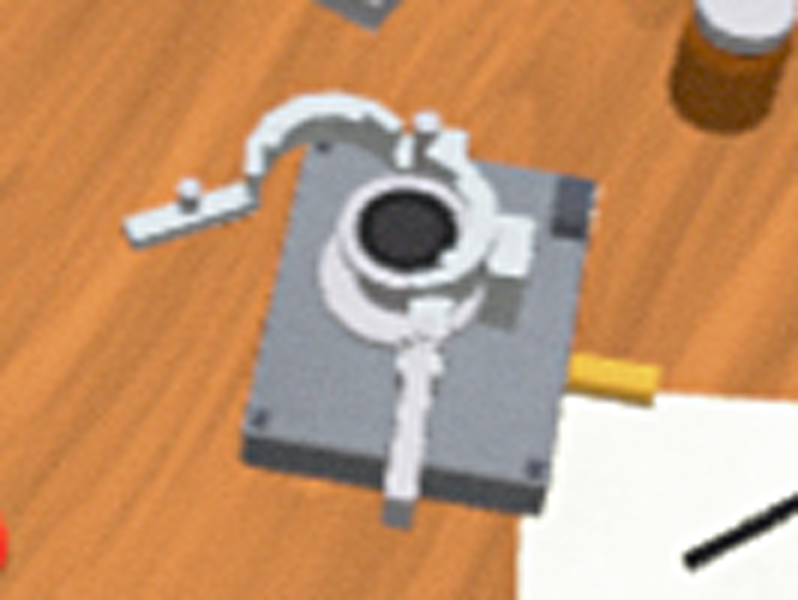

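View pics/cans.png

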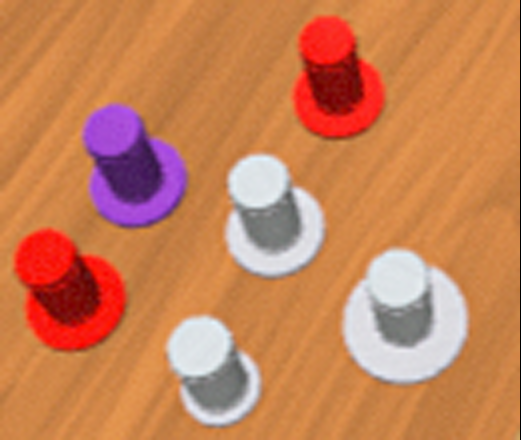

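Candidates for filter_mid (scene pixels): silver A (217,268), silver B (203,307), silver C (251,292), reds (234,235) and (167,288), purple (183,256). In the crop the flanges measure about A 24, B 19.5 and C 31 px, a 75:57:93 ratio, so A is the silver mid one. Next I'll take a close wrist look at the port and at A.

Run:
```python
from plant import robot
from h import *
from scipy.spatial.transform import Rotation as Ro
np.set_printoptions(precision=4,suppress=True)
s=robot.get_calibration("scene")
P=[onz(s,(245+x/6,148+y/6),.04)[:2] for x,y in((597,183),(545,490),(245,435))]
print(P,[np.linalg.norm(P[i]-P[i+1]) for i in(0,1)],"mid",(P[0]+P[2])/2)
d=P[0]-P[1];print("y-dir",np.degrees(np.arctan2(d[1],d[0])));d=P[1]-P[2];print("x-dir",np.degrees(np.arctan2(d[1],d[0])))
T=robot.observe();w=robot.get_calibration("wrist");R=cv2.Rodrigues(w["rvec"])[0]
Rt=Ro.from_euler("xyz",T["tcp_rot"],degrees=True).as_matrix() if np.size(T["tcp_rot"])==3 else np.array(T["tcp_rot"])
print(T["tcp_rot"],"cam in tool",Rt.T@(-R.T@w["tvec"]-T["tool_pos"]),"\n",Rt.T@R.T)
for x,y,z in((130,225,.083),(190,185,.101),(398,500,.114),(427,118,.1)):print(onz(s,(245+x/6,148+y/6),z))
```

```text
[array([0.6663, 0.2635]), array([0.7203, 0.0641]), array([0.5632, 0.0192])] [np.float64(0.20655985717006378), np.float64(0.16338239633812224)] mid [0.6147 0.1413]
y-dir 105.15196156166017
x-dir 15.95596913237686
[-179.9331   -0.0161   17.6339] cam in tool [ 0.0689 -0.0003 -0.0708] 
 [[-0.0001 -0.9626 -0.2709]
 [ 1.     -0.0001 -0.    ]
 [-0.     -0.2709  0.9626]]
[0.4569 0.0856 0.083 ]
[0.4795 0.1135 0.101 ]
[ 0.6656 -0.0162  0.114 ]
[0.5744 0.2163 0.1   ]
```

Run:
```python
from plant import robot
from h import *
np.set_printoptions(precision=2,suppress=True)
for y in(15.6,-74.4,105.6,195.6): print(y,robot.ik([.60,.12,.33],[180,0,y]),robot.ik([.4555,-.2196,.2],[180,0,y]))
robot.move_pose([.60,.12,.33],[180,0,15.6])
w=robot.get_calibration("wrist");a=robot.grab_frame("wrist")
np.savez("w1.npz",**w);cv2.imwrite("pics/w1.png",a);print(robot.observe()["time"])
```

```text
15.6 [ -0.92   8.54  11.06  92.53   0.   163.48] [-40.59 -10.33 -21.14  79.19   0.   123.81]
-74.4 [  -0.92    8.54   11.06   92.53    0.   -106.52] [ -40.59  -10.33  -21.14   79.19    0.   -146.19]
105.6 [-0.92  8.54 11.06 92.53  0.   73.48] [-40.59 -10.33 -21.14  79.19   0.    33.81]
195.6 [ -0.92   8.54  11.06  92.53   0.   -16.52] [-40.59 -10.33 -21.14  79.19   0.   -56.19]
3.0
```

View pics/w1.png

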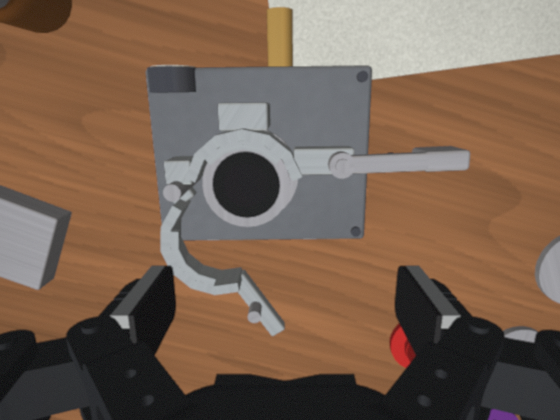

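The wrist view shows the port bore at (246,184), latch pivot at (341,164), lever end at (468,158), hinge at (172,192), catch post top at about (254,310) and base corners at (150,67), (371,66), (365,238).

Run:
```python
from h import *
np.set_printoptions(precision=4,suppress=True)
w=dict(np.load("w1.npz"));a=cv2.imread("pics/w1.png")
g=cv2.cvtColor(a,cv2.COLOR_BGR2GRAY)
m=((g<45)*255).astype(np.uint8);m[:, :190]=0;m[:,300:]=0;m[230:]=0;m[:140]=0
c=max(cv2.findContours(m,0,1)[0],key=cv2.contourArea);e=cv2.fitEllipse(c);print("bore",e)
ax=onz(w,e[0],.09);print("axis",ax)
e2=onz(w,(e[0][0]+e[1][0]/2,e[0][1]),.09);print("bore r",np.linalg.norm(e2-ax))
P=[onz(w,p,.04) for p in((150,67),(371,66),(365,238),(162,239))]
print("base",P,[np.linalg.norm(P[i]-P[i-1]) for i in range(4)])
f=lambda v:np.degrees(np.arctan2(v[1],v[0]))
print("y",f(P[0]-P[1]),"x",f(P[1]-P[2]))
yaw=np.radians(15.6)
R=np.array([[np.cos(yaw),-np.sin(yaw)],[np.sin(yaw),np.cos(yaw)]])
for n,p,z in(("pivot",(341,163),.114),("leverend",(468,159),.114),("hinge",(172,191),.107),("post",(254,310),.101),("postlow",(254,316),.083),("tabend",(278,331),.083)):
  q=onz(w,p,z);print(n,q,"port:",R.T@(q-ax)[:2])
for z in (.09,):
  for p in((248,226),(294,184),(203,184)): print(np.linalg.norm((onz(w,p,z)-ax)))
```

```text
bore ((245.70042419433594, 184.17030334472656), (61.65851593017578, 63.92030334472656), 118.80487823486328)
axis [0.5926 0.1523 0.09  ]
bore r 0.02643332083030433
base [array([0.6636, 0.2653, 0.04  ]), array([0.7186, 0.0707, 0.04  ]), array([0.5585, 0.0217, 0.04  ]), array([0.501 , 0.2243, 0.04  ])] [np.float64(0.16769015149808633), np.float64(0.2022066884484437), np.float64(0.16746260877201213), np.float64(0.210646106684454)]
y 105.77553066334309 x 17.015750153695073
pivot [0.6345 0.0837 0.114 ] port: [ 0.0219 -0.0773]
leverend [ 0.6639 -0.0104  0.114 ] port: [ 0.025  -0.1758]
hinge [0.575 0.208 0.107] port: [-0.0019  0.0584]
post [0.4833 0.1163 0.101 ] port: [-0.115  -0.0053]
postlow [0.4659 0.1134 0.083 ] port: [-0.1325 -0.0034]
tabend [0.456  0.0865 0.083 ] port: [-0.1492 -0.0266]
0.037824849413880424
0.041412066830563275
0.036602216145096705
```

Run:
```python
from plant import robot
from h import *
robot.move_pose([.453,-.222,.32],[180,0,196.5])
w=robot.get_calibration("wrist");a=robot.grab_frame("wrist")
np.savez("w2.npz",**w);cv2.imwrite("pics/w2.png",a);print(robot.observe()["time"])
for z in(.1,.008):print(proj(w,[.453,-.222,z]))
```

```text
6.2667
[284.38701035 190.60394611]
[284.49736879 170.5173051 ]
```

View pics/w2.png

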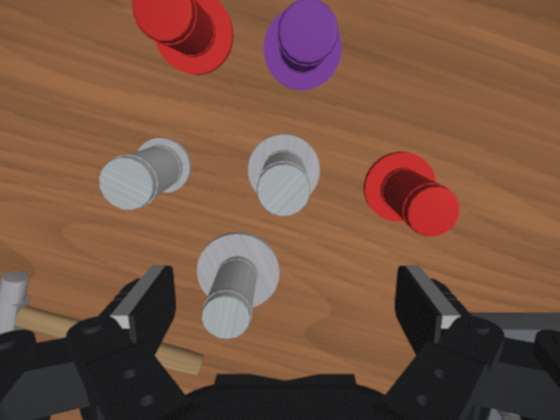

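Silver A's top is at (284,190) and its foot at (283,169), as predicted for (0.453,-0.222). The foot is 72 px, about 75 mm, so it is the right one. Grasping.

```bash
cat >> h.py <<'E'
YAW=16.5; AX=np.array([.593,.152])
def W(x,y):
    t=np.radians(YAW); return AX+[np.cos(t)*x-np.sin(t)*y,np.sin(t)*x+np.cos(t)*y]
def st(r,l=""):
    o=r.observe(); t=np.radians(YAW);d=np.array(o["tool_pos"])[:2]-AX;f=np.array(o["ft_force"])
    R=np.array([[np.cos(t),np.sin(t)],[-np.sin(t),np.cos(t)]])
    print(l,"t%.1f"%o["time"],"port xy",np.round(R@d*1e3,1),"z%.1f"%(o["tool_pos"][2]*1e3),"F port",np.round(R@f[:2],1),round(f[2],1),"w%.1f"%(o["gripper_width"]*1e3),"gf",np.round(o["gripper_force"],1),flush=True)
E
python3 - <<'E'
from plant import robot
from h import *
robot.line_to([.453,-.222,.124],vel=.18)
robot.set_gripper(.035);st(robot,"grip")
robot.line_to([.453,-.222,.30],vel=.25);st(robot,"up")
robot.move_pose([*W(-16,0)*1 if 0 else W(-.016,0),.30],[180,0,196.5])
w=robot.get_calibration("wrist");a=robot.grab_frame("wrist")
np.savez("w3.npz",**w);cv2.imwrite("pics/w3.png",a);st(robot,"above")
E
```

```text
File "<stdin>", line 6
    robot.move_pose([*W(-16,0)*1 if 0 else W(-.016,0),.30],[180,0,196.5])
                                 ^^
SyntaxError: invalid syntax
```

Run:
```python
from plant import robot
from h import *
robot.line_to([.453,-.222,.124],vel=.18)
robot.set_gripper(.035);st(robot,"grip")
robot.line_to([.453,-.222,.30],vel=.25);st(robot,"up")
robot.move_pose([*W(-.016,0),.30],[180,0,196.5])
w=robot.get_calibration("wrist");a=robot.grab_frame("wrist")
np.savez("w3.npz",**w);cv2.imwrite("pics/w3.png",a);st(robot,"above")
```

```text
grip t8.0 port xy [-240.2 -319.3] z124.7 F port [-1.8 -0.3] 6.0 w42.9 gf 60.1
up t8.8 port xy [-240.7 -318.4] z298.1 F port [-0.4  0.1] -3.7 w42.3 gf 61.3
above t10.3 port xy [-16.2  -1.2] z299.9 F port [ 0.4 -0. ] -3.4 w42.8 gf 61.3
```

View pics/w3.png

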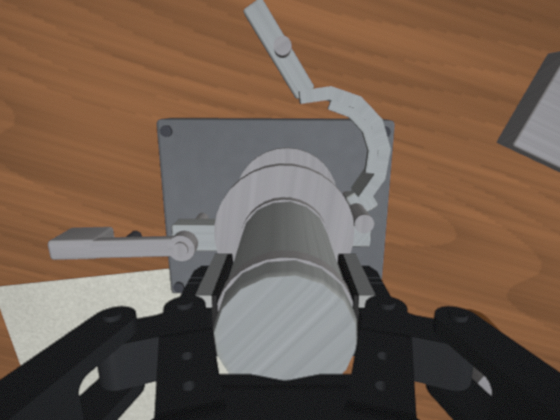

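The can is held upright and centred. Pivot at (184,247), hinge at (364,223) and post at (282,46) give a second fix on the port pose.

Run:
```python
from h import *
np.set_printoptions(precision=1,suppress=True)
t=np.radians(YAW);R=np.array([[np.cos(t),np.sin(t)],[-np.sin(t),np.cos(t)]])
for f,L in(("w1.npz",((341,163),(172,191),(254,310),(468,159))),("w3.npz",((184,246),(364,222),(282,46),(52,247)))):
  w=dict(np.load(f))
  for n,p,z in zip(("pivot","hinge","post","lever"),L,(.114,.107,.101,.114)):print(n,R@(onz(w,p,z)[:2]-AX)*1e3)
```

```text
pivot [ 20.4 -77.3]
hinge [-1.3 58.8]
post [-115.3   -3.1]
lever [  21.9 -175.8]
pivot [ 17.7 -75.7]
hinge [ 1.4 58.4]
post [-121.5   -2.6]
lever [  18.4 -173.8]
```

```bash
sed -i 's/AX=np.array(\[.593,.152\])/AX=np.array([.5927,.153])/' h.py
python3 - <<'E'
from plant import robot
from h import *
robot.line_to([*W(-.0155,0),.232],vel=.15);st(robot,"low")
g=robot.line_to([*W(-.0155,0),.208],vel=.02,guard=5);st(robot,f"down {g}")
z=robot.observe()["tool_pos"][2]
if g:
    g=robot.line_to([*W(.004,0),z+.0003],vel=.015,guard=9);st(robot,f"slide {g}")
E
```

```text
low t10.9 port xy [-15.4  -0.4] z232.8 F port [-0.4 -1. ] -2.3 w42.9 gf 61.3
down True t11.8 port xy [-15.6  -0. ] z214.7 F port [-0.5 -0.8] 4.9 w42.9 gf 61.9
slide True t12.2 port xy [-14.9  -0. ] z214.8 F port [-1.3 -0.2] 3.3 w42.8 gf 61.7
```

Run:
```python
from plant import robot
from h import *
for i in range(6):
    g=robot.line_to([*W(.004,0),.2149],vel=.015,guard=10);st(robot,f"slide {g}")
    f=robot.observe()["ft_force"]
    if not g or np.hypot(f[0],f[1])>6: break
```

```text
slide True t12.6 port xy [-14.2  -0. ] z214.8 F port [-0.4 -0.1] 3.9 w42.8 gf 61.9
slide True t13.0 port xy [-13.6  -0. ] z214.9 F port [-0.9 -0.6] 3.6 w43.0 gf 61.8
slide True t13.4 port xy [-12.8  -0.1] z214.9 F port [-0.1 -0.1] 4.6 w42.9 gf 61.9
slide True t13.8 port xy [-12.1  -0. ] z215.0 F port [-1.5 -0.5] 2.9 w43.0 gf 61.8
slide True t14.1 port xy [-11.3  -0. ] z215.1 F port [-0.9 -0.5] 3.8 w42.7 gf 61.8
slide True t14.5 port xy [-10.6  -0. ] z215.2 F port [-0.3 -0.4] 2.5 w42.5 gf 61.8
```

Run:
```python
from plant import robot
from h import *
robot.line_to([*W(-.004,0),.2150],vel=.03);st(robot)
for x in np.arange(-.003,.0061,.001):
    robot.line_to([*W(x,0),.2150],vel=.02); f=robot.observe()["ft_force"]; st(robot,"%.4f"%x)
    if np.hypot(f[0],f[1])>7: break
```

```text
t14.9 port xy [-4.2 -0. ] z215.2 F port [-4.2 -0.2] 6.7 w42.7 gf 62.8
-0.0030 t15.1 port xy [-3.8 -0. ] z215.3 F port [-8.  -1.6] 9.5 w42.9 gf 62.8
```

Run:
```python
from plant import robot
from h import *
robot.line_to([*W(-.0035,0),.2158],vel=.02);st(robot,"raise");robot.pause(.15);st(robot)
for x in np.arange(-.003,.0061,.0007):
    robot.line_to([*W(x,0),.2158],vel=.02); f=robot.observe()["ft_force"]; st(robot,"%.4f"%x)
    if np.hypot(f[0],f[1])>10: break
w=robot.get_calibration("wrist");a=robot.grab_frame("wrist")
np.savez("w4.npz",**w);cv2.imwrite("pics/w4.png",a)
s=robot.grab_frame("scene");cv2.imwrite("pics/s4.png",s)
b=robot.grab_frame("side");cv2.imwrite("pics/d4.png",b)
r=lambda im,x,y:cv2.resize(im[y:y+75,x:x+100],(400,300),interpolation=2)
cv2.imwrite("pics/m4.png",np.vstack([np.hstack([r(s,265,150),r(b,190,205)]),np.hstack([cv2.resize(a,(400,300)),np.zeros((300,400,3),np.uint8)])]))
```

```text
raise t15.4 port xy [-3.7  0.1] z215.3 F port [-2.3  0.1] 0.9 w43.1 gf 61.9
 t15.5 port xy [-3.7  0.1] z215.3 F port [-0.7  0.1] -2.2 w42.7 gf 61.9
-0.0030 t15.8 port xy [-2.9  0. ] z215.4 F port [ 0.4 -0.5] -2.8 w42.9 gf 61.9
-0.0023 t16.0 port xy [-2.2 -0. ] z215.7 F port [-0.1 -0.4] -2.1 w42.8 gf 61.9
-0.0016 t16.3 port xy [-1.6 -0. ] z215.8 F port [0.6 0.2] -3.6 w42.8 gf 61.9
-0.0009 t16.5 port xy [-0.9 -0. ] z215.8 F port [0.3 0.7] -3.0 w43.2 gf 61.9
-0.0002 t16.8 port xy [-0.2 -0. ] z215.8 F port [ 0.7 -0.1] -2.5 w42.9 gf 61.9
0.0005 t17.0 port xy [ 0.5 -0. ] z215.8 F port [ 0.9 -0. ] -3.3 w42.9 gf 61.9
0.0012 t17.3 port xy [ 1.2 -0. ] z215.8 F port [-0.5  0.5] -3.3 w42.9 gf 61.9
0.0019 t17.5 port xy [1.9 0. ] z215.8 F port [0.1 0.2] -2.9 w43.0 gf 61.9
0.0026 t17.8 port xy [2.6 0. ] z215.8 F port [-0.2  0. ] -3.0 w43.1 gf 61.9
0.0033 t18.0 port xy [ 3.1 -0. ] z215.8 F port [-2.1 -0.8] -2.0 w43.2 gf 61.9
0.0040 t18.3 port xy [ 3.5 -0. ] z215.8 F port [-4.9 -1. ] -0.2 w42.8 gf 62.0
0.0047 t18.5 port xy [ 3.8 -0.1] z215.8 F port [-7.7 -0.4] 2.0 w42.8 gf 62.1
0.0054 t18.8 port xy [ 4.1 -0.1] z215.8 F port [-10.4   0. ] 3.3 w42.9 gf 62.2
```

View pics/m4.png

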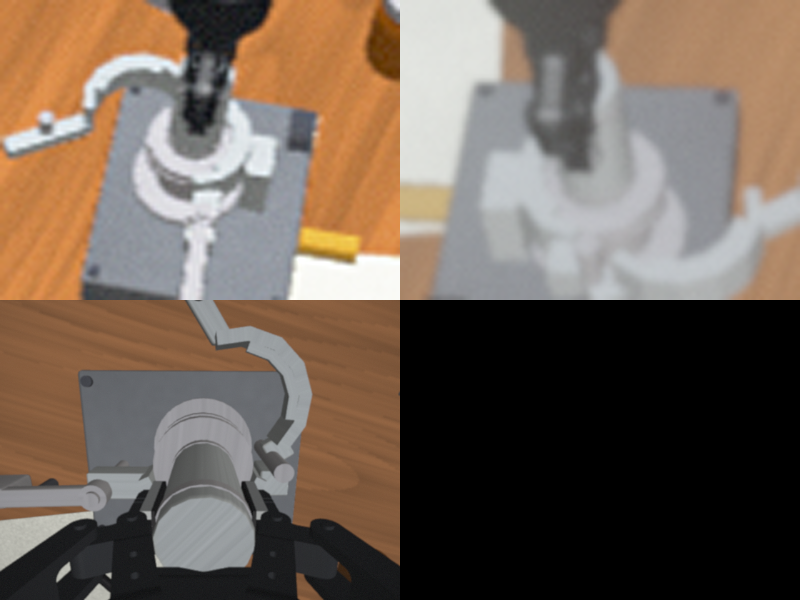

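Contact is with the wall, as expected (x force rising smoothly, y near 0), and the foot sits under the ring. I'll release, then close the clamp along its arc.

Run:
```python
from plant import robot
from h import *
robot.line_to([*W(.0036,0),.2150],vel=.02);st(robot,"seat")
robot.set_gripper(.07);st(robot,"open")
robot.line_to([*W(.0036,0),.29],vel=.2)
robot.set_gripper(0);st(robot)
w=robot.get_calibration("wrist");a=robot.grab_frame("wrist")
np.savez("w5.npz",**w);cv2.imwrite("pics/w5.png",a)
# ik check along clamp arc & latch arc
H=np.array([0,.056])
def cl(th,p):
    c,s=np.cos(th),np.sin(th);return H+[c*p[0]+s*p[1],-s*p[0]+c*p[1]]
for th in(1.,.5,0):
    x=cl(th,(-.05,-.158)); print(th,x,[None if q is None else np.round(q,0) for q in (robot.ik([*W(*x),.128],[180,0,y+YAW-np.degrees(th)]) for y in(0,180,90,-90))])
```

```text
seat t19.2 port xy [ 3.3 -0.1] z215.4 F port [-6.4 -2.2] 2.4 w42.6 gf 62.1
open t19.6 port xy [3.9 0. ] z215.2 F port [-0.4 -0.4] 0.3 w70.2 gf 0.0
 t20.7 port xy [3.6 0. ] z290.0 F port [-0.1 -0.3] -0.4 w-0.2 gf 0.0
1.0 [-0.15996753  0.01270578] [array([  -1.,  -18.,  -36.,   73.,    0., -141.]), array([ -1., -18., -36.,  73.,   0.,  39.]), array([ -1., -18., -36.,  73.,   0., 129.]), array([ -1., -18., -36.,  73.,   0., -51.])]
0.5 [-0.11962836 -0.05868677] [array([  -8.,   -9.,  -28.,   72.,    0., -176.]), array([ -8.,  -9., -28.,  72.,   0.,   4.]), array([ -8.,  -9., -28.,  72.,   0.,  94.]), array([ -8.,  -9., -28.,  72.,   0., -86.])]
0 [-0.05  -0.102] [array([ -9.,   4., -15.,  71.,   0., 155.]), array([ -9.,   4., -15.,  71.,   0., -25.]), array([ -9.,   4., -15.,  71.,   0.,  65.]), array([  -9.,    4.,  -15.,   71.,    0., -115.])]
```

View pics/w5.png

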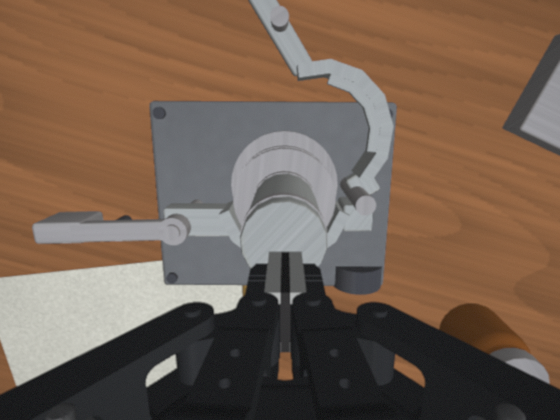

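The canister stands on the port with the ring half open beside it, and the catch post is at (279,17). Pushing the tab along its arc with closed fingers.

```bash
cat > c.py <<'E'
from plant import robot
from h import *
H=np.array([0,.056])
def cl(th,x,y=-.159):
    c,s=np.cos(th),np.sin(th);return H+[c*x+s*y,-s*x+c*y]
def rot(th): return [180,0,180+YAW-np.degrees(th)]
def hf():
    f=np.array(robot.observe()["ft_force"]);return np.hypot(*f[:2])
E
python3 - <<'E'
from c import *
th=.97;Z=.137
robot.move_pose([*W(*cl(th,-.065)),.22],rot(th))
robot.line_to([*W(*cl(th,-.065)),Z],vel=.15);st(robot,"low")
for x in np.arange(-.045,-.02,.002):
    robot.line_to([*W(*cl(th,x)),Z],vel=.03)
    if hf()>1.2: break
st(robot,"x %.4f"%x)
while th>.12:
    th-=.085
    robot.line_to([*W(*cl(th,-.033)),Z],vel=.08,rotation=rot(th))
    if hf()>10: break
st(robot,"th %.3f"%th)
E
```

```text
low t22.4 port xy [-167.3   19.6] z137.8 F port [-0.8 -0.5] -0.3 w0.0 gf 0.0
x -0.0270 t25.4 port xy [-146.3  -11.7] z137.0 F port [0.7 1.3] 0.0 w-0.1 gf 0.0
th 0.035 t28.9 port xy [ -38.9 -101.5] z136.9 F port [-0.3  0.2] -0.1 w0.1 gf 0.0
```

Run:
```python
from c import *
th=.035;Z=.137
while th>-.12:
    th-=.012
    robot.line_to([*W(*cl(th,-.033)),Z],vel=.02,rotation=rot(max(th,0)));st(robot,"%.3f"%th)
    if hf()>9: break
robot.pause(.2);st(robot)
a=robot.grab_frame("wrist");s=robot.grab_frame("scene");b=robot.grab_frame("side")
r=lambda im,x,y:cv2.resize(im[y:y+75,x:x+100],(400,300),interpolation=2)
cv2.imwrite("pics/m6.png",np.vstack([np.hstack([r(s,265,150),r(b,190,205)]),np.hstack([cv2.resize(a,(400,300)),np.zeros((300,400,3),np.uint8)])]))
```

```text
0.023 t29.2 port xy [ -36.9 -102. ] z136.9 F port [-0.5  0.2] -0.1 w-0.3 gf 0.2
0.011 t29.4 port xy [ -34.7 -102.7] z137.0 F port [-0.4  0. ] -0.1 w-0.3 gf 0.1
-0.001 t29.7 port xy [ -34.2 -102.8] z136.9 F port [-10.5   0.4] 6.0 w0.2 gf 5.1
 t29.9 port xy [ -34.2 -102.8] z136.9 F port [-9.9  1.1] 5.9 w-0.2 gf 5.0
```

View pics/m6.png

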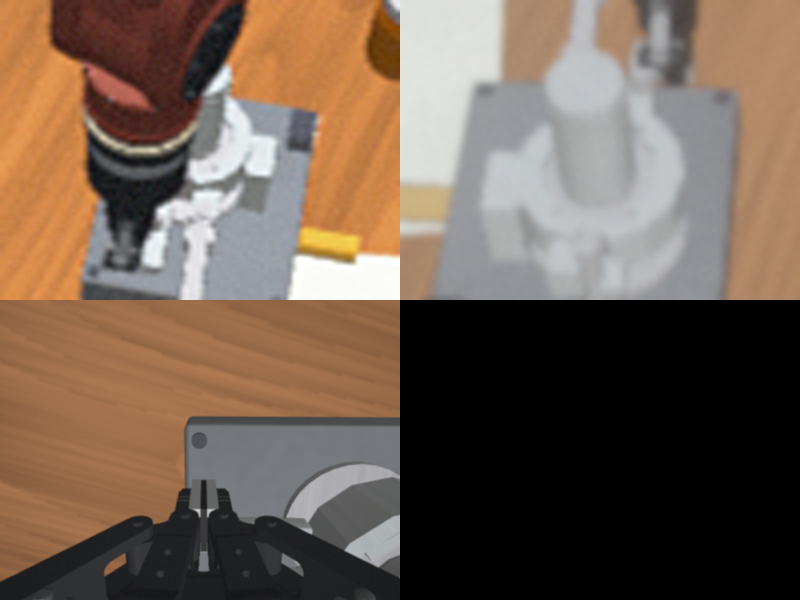

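The ring is closed round the flanges, and the stop met at −34 mm agrees with "shut". I'll press once more to confirm it is firm, then retreat and swing the lever.

```bash
cat >> c.py <<'E'
PV=np.array([.020,-.078])
def lv(phi,back,r=.085):
    u=np.array([np.cos(phi),np.sin(phi)]);t=np.array([u[1],-u[0]]);return PV+r*u-back*t
def lrot(phi):
    return [180,0,YAW+np.degrees(np.arctan2(-np.cos(phi),np.sin(phi)))%360]
E
python3 - <<'E'
from c import *
robot.line_to([*W(-.0318,-.1028),.137],vel=.02);robot.pause(.15);st(robot,"firm")
robot.line_to([*W(-.06,-.103),.137],vel=.1)
robot.line_to([*W(-.06,-.103),.23],vel=.25)
p0=np.radians(271);x=lv(p0,.045)
for p in(271,220,172):
    print(p,lv(np.radians(p),.019),lrot(np.radians(p)),np.round(robot.ik([*W(*lv(np.radians(p),.019)),.163],lrot(np.radians(p)))))
robot.move_pose([*W(*x),.23],lrot(p0));robot.line_to([*W(*x),.163],vel=.15);st(robot,"low")
for b in np.arange(.035,.01,-.002):
    robot.line_to([*W(*lv(p0,b)),.163],vel=.04)
    if hf()>1.2: break
st(robot,"back %.3f"%b)
E
```

```text
firm t30.4 port xy [ -34.  -102.8] z136.9 F port [-15.9  -1.2] 9.3 w0.0 gf 7.8
271 [ 0.04048056 -0.16265546] [180, 0, np.float64(197.49999999999997)] [-10.  21.   8.  77.   0. -28.]
220 [-0.03290081 -0.14719179] [180, 0, np.float64(146.5)] [-12.   8.  -7.  75.   0.  21.]
172 [-0.06681707 -0.08498538] [180, 0, np.float64(98.50000000000001)] [ -8.  -1. -16.  75.   0.  73.]
low t32.6 port xy [  66.4 -162.1] z164.1 F port [0.5 0.6] 0.8 w-0.3 gf 0.0
back 0.017 t35.3 port xy [  38.4 -162.7] z163.1 F port [-0.5  1.1] -0.7 w-0.1 gf 0.0
```

Run:
```python
from c import *
d=271
while d>192:
    d-=6; p=np.radians(d)
    robot.line_to([*W(*lv(p,.019)),.163],vel=.07,rotation=lrot(p))
    if hf()>12: st(robot,"early");break
st(robot,"%d"%d)
while d>165:
    d-=1.5; p=np.radians(d)
    robot.line_to([*W(*lv(p,.019)),.163],vel=.03,rotation=lrot(max(p,np.radians(172))));st(robot,"%.1f"%d)
    if hf()>18: break
```

```text
187 t39.2 port xy [ -61.8 -107.5] z163.1 F port [0.2 0.5] 0.0 w0.1 gf 0.0
185.5 t39.5 port xy [ -62.6 -105.5] z163.0 F port [ 1.2 -2.1] -0.7 w0.2 gf 1.0
184.0 t39.7 port xy [ -63.3 -103.2] z163.0 F port [ 0.6 -2.4] -1.2 w-0.1 gf 1.3
182.5 t40.0 port xy [ -64.  -100.7] z163.0 F port [ 1.4 -2.5] -0.1 w-0.2 gf 1.0
181.0 t40.2 port xy [-64.6 -98.4] z163.0 F port [ 2.  -0.7] 0.5 w-0.1 gf 0.6
179.5 t40.5 port xy [-65.2 -96.1] z163.0 F port [ 0.7 -0.7] 0.3 w-0.2 gf 0.4
178.0 t40.7 port xy [-65.7 -93.9] z162.9 F port [-0.2 -0.3] -0.1 w-0.1 gf 0.2
176.5 t41.0 port xy [-66.1 -91.6] z162.9 F port [0.  0.3] 1.1 w-0.0 gf 0.1
175.0 t41.2 port xy [-66.4 -89.4] z162.9 F port [ 0.1 -0.5] 0.5 w0.1 gf 0.0
173.5 t41.5 port xy [-66.6 -87.2] z163.0 F port [ 0.6 -0.5] 1.1 w0.0 gf 0.0
172.0 t41.7 port xy [-66.8 -85.7] z163.0 F port [-0.7 -4.8] -1.0 w-0.0 gf 2.5
170.5 t42.0 port xy [-66.8 -85.3] z163.1 F port [  0.1 -16. ] -4.6 w-0.1 gf 7.9
169.0 t42.2 port xy [-66.8 -84.8] z163.1 F port [ -0.5 -26. ] -6.3 w0.1 gf 13.1
```

Force rose over the post, dropped (the snap), and then a firm stop came at 172°, which is home. I'll retreat and verify.

Run:
```python
from c import *
robot.line_to([*W(-.0668,-.125),.163],vel=.1)
robot.line_to([*W(-.0668,-.125),.30],vel=.25)
robot.move_pose([*W(-.06,-.03),.36],[180,0,180+YAW+0]);st(robot)
a=robot.grab_frame("wrist");cv2.imwrite("pics/w7.png",a)
```

```text
t44.9 port xy [-60.2 -30.1] z359.1 F port [ 0.5 -0.7] -1.0 w-0.1 gf 0.0
```

View pics/w7.png

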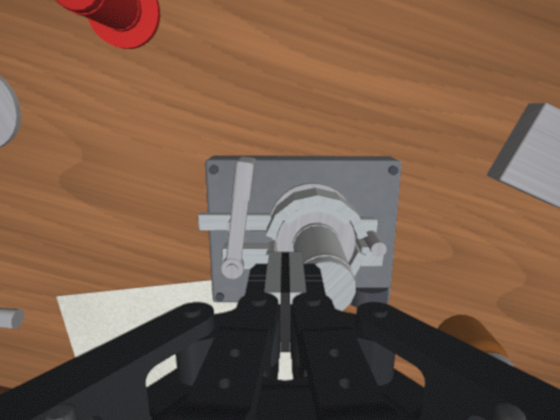

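The lever, from (232,268) to (245,160), lies home across the tab. The ring is shut round the upright canister, and the gripper is clear of everything.

```bash
python3 -c "
from plant import robot
print(robot.job_done())"
```

```text
the job is handed in; nothing more can be done
None
```

I put the 75 mm canister on the port, slid it home under the lip, shut the ring against its stop and swung the latch until it snapped home, then handed the job in at about 45 s of the 72 s (no verdict was shown).

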